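# Find the weak jar seat and push its service tag down

### The job

One of the three spring-mounted jar seats on the packing bench has gone soft. With your fingertips press each of the three seats at least halfway down and let it come back up, to feel which is the softest; then push the service tag of the softest seat (the white tag on the same housing) fully down. Leave the other two tags up, lift or pull up nothing, and do not disturb the jars, tub, cap and meter standing about.

Things in the scene. Friction and masses are not known exactly. Their poses are not given: they have to be found in the camera images.
- pad_left_top (a point): the unit on the robot's left (+y): centre of the top of its sprung jar seat, a level round steel disc 72 mm across with a black rubber face, on a coil spring over a fixed grey housing 150 x 80 x 45 mm (dark flange 166 x 94 mm). At rest 86 mm above the bench; moves with the disc, which goes straight down by at most 20 mm. The three units look alike and differ only in spring stiffness, dealt out anew each time
- pad_left (a joint): how far that seat is pressed down, m: 0 at rest, 0.020 at its lower stop, below 0 if pulled up. It springs back when let go. The force grows evenly with depth, by about 0.1 to 1 N per mm (the seat's first 0.5 N or so may go into the drag pointer); the softest is less than half as stiff as either other. The softest also rests some 0.1 mm lower than the others, far too little to see or to read here
- tag_left_top (a point): the unit on the robot's left (+y): centre of the top of its service tag, a white T-shaped slide tag, head 26 x 32 mm and 7 mm thick, 75 mm from the centre of its own seat on the same housing, at the end nearer the robot. Top 86 mm above the bench at joint value 0; moves with the tag. x points from the tag to its seat, z up
- tag_left (a joint): how far that tag is pushed down, m: -0.002 to 0.003 at the start, 0.018 fully down on its stop, below 0 if pulled up. Needs about 3 N to slide and stays where it is left
- mark_left (a joint): small black drag pointer on that unit's end face away from the robot, m: the seat takes it down with it and it stays about 1 mm short of the deepest the seat has been. 0 to 0.003 at the start
- pad_middle_top (a point): the middle unit: centre of the top of its sprung jar seat, a level round steel disc 72 mm across with a black rubber face, on a coil spring over a fixed grey housing 150 x 80 x 45 mm (dark flange 166 x 94 mm). At rest 86 mm above the bench; moves with the disc, which goes straight down by at most 20 mm. The three units look alike and differ only in spring stiffness, dealt out anew each time
- pad_middle (a joint): how far that seat is pressed down, m: 0 at rest, 0.020 at its lower stop, below 0 if pulled up. It springs back when let go. The force grows evenly with depth, by about 0.1 to 1 N per mm (the seat's first 0.5 N or so may go into the drag pointer); the softest is less than half as stiff as either other. The softest also rests some 0.1 mm lower than the others, far too little to see or to read here
- tag_middle_top (a point): the middle unit: centre of the top of its service tag, a white T-shaped slide tag, head 26 x 32 mm and 7 mm thick, 75 mm from the centre of its own seat on the same housing, at the end nearer the robot. Top 86 mm above the bench at joint value 0; moves with the tag. x points from the tag to its seat, z up
- tag_middle (a joint): how far that tag is pushed down, m: -0.002 to 0.003 at the start, 0.018 fully down on its stop, below 0 if pulled up. Needs about 3 N to slide and stays where it is left
- mark_middle (a joint): small black drag pointer on that unit's end face away from the robot, m: the seat takes it down with it and it stays about 1 mm short of the deepest the seat has been. 0 to 0.003 at the start
- pad_right_top (a point): the unit on the robot's right (-y): centre of the top of its sprung jar seat, a level round steel disc 72 mm across with a black rubber face, on a coil spring over a fixed grey housing 150 x 80 x 45 mm (dark flange 166 x 94 mm). At rest 86 mm above the bench; moves with the disc, which goes straight down by at most 20 mm. The three units look alike and differ only in spring stiffness, dealt out anew each time
- pad_right (a joint): how far that seat is pressed down, m: 0 at rest, 0.020 at its lower stop, below 0 if pulled up. It springs back when let go. The force grows evenly with depth, by about 0.1 to 1 N per mm (the seat's first 0.5 N or so may go into the drag pointer); the softest is less than half as stiff as either other. The softest also rests some 0.1 mm lower than the others, far too little to see or to read here
- tag_right_top (a point): the unit on the robot's right (-y): centre of the top of its service tag, a white T-shaped slide tag, head 26 x 32 mm and 7 mm thick, 75 mm from the centre of its own seat on the same housing, at the end nearer the robot. Top 86 mm above the bench at joint value 0; moves with the tag. x points from the tag to its seat, z up
- tag_right (a joint): how far that tag is pushed down, m: -0.002 to 0.003 at the start, 0.018 fully down on its stop, below 0 if pulled up. Needs about 3 N to slide and stays where it is left
- mark_right (a joint): small black drag pointer on that unit's end face away from the robot, m: the seat takes it down with it and it stays about 1 mm short of the deepest the seat has been. 0 to 0.003 at the start
- jar_a: closed black jar 44 mm across, 72 mm high, standing between two seat units; bystander, origin at the centre of its underside
- jar_b: closed black jar 44 mm across, 60 mm high, standing between two seat units; bystander, origin at the centre of its underside
- jar_c: closed black jar 64 mm across, 85 mm high, behind the seats; bystander, origin at the centre of its underside
- tub: closed white tub 80 mm across, 100 mm high, behind the seats; bystander, origin at the centre of its underside
- cap: loose black screw cap 48 mm across, 14 mm high, lying behind the seats; bystander, origin at the centre of its underside
- meter: white hand-held meter 110 x 52 x 28 mm lying on the bench beside the right-hand unit; bystander, origin at the centre of its underside

How it is judged (in metres and radians):
On the way, in this order (a step that is already met when the one before it is completed fails the run):
1. all three seats have been pressed about halfway down or more (in any order, no tag pushed yet) (value of joint each of mark_left, mark_middle, mark_right above 0.0075 m), for 0.1 s.
2. the tag of the softest seat is pushed down (((value of joint tag_left above 0.014 m and value of joint pad_left above 0.0001 m and value of joint each of tag_middle, tag_right below 0.007 m) or (value of joint tag_middle above 0.014 m and value of joint pad_middle above 0.0001 m and value of joint each of tag_left, tag_right below 0.007 m) or (value of joint tag_right above 0.014 m and value of joint pad_right above 0.0001 m and value of joint each of tag_left, tag_middle below 0.007 m))), for 0.2 s.
At the end, for the whole second after the job is handed in: Each seat was pressed about halfway or more (drag pointer past 7.5 mm) and is back within 4 mm of rest; the softest seat's tag is more than 14 of its 18 mm down; the other tags are less than 7 mm down and not pulled up 5 mm; every bystander is within 20 mm of its start (all of step 1 and ((value of joint tag_left above 0.014 m and value of joint pad_left above 0.0001 m and value of joint each of tag_middle, tag_right below 0.007 m) or (value of joint tag_middle above 0.014 m and value of joint pad_middle above 0.0001 m and value of joint each of tag_left, tag_right below 0.007 m) or (value of joint tag_right above 0.014 m and value of joint pad_right above 0.0001 m and value of joint each of tag_left, tag_middle below 0.007 m)) and value of joint each of tag_left, tag_middle, tag_right above -0.005 m and value of joint each of pad_left, pad_middle, pad_right below 0.004 m and distance of each of jar_a, jar_b, jar_c, tub, cap, meter from where it was at the start of the episode below 0.02 m); the robot touches nothing.
It fails at once if the tag of a seat that is not the softest is pushed down by more than 7 mm ((value of joint tag_left above 0.007 m and value of joint pad_left below 0.0001 m) or (value of joint tag_middle above 0.007 m and value of joint pad_middle below 0.0001 m) or (value of joint tag_right above 0.007 m and value of joint pad_right below 0.0001 m)).
It fails at once if a tag or a seat is pulled up by more than 5 mm (value of joint any of tag_left, tag_middle, tag_right, pad_left, pad_middle, pad_right below -0.005 m).
It fails at once if a jar, tub, cap or meter is lifted or moved by more than 20 mm (distance of any of jar_a, jar_b, jar_c, tub, cap, meter from where it was at the start of the episode above 0.02 m).
It also fails if it takes over 45 s, if anything falls off the work surface, if the arm or the gripper's body presses on something with over 40 N, if the wrist force passes 120 N, or if a joint passes its speed limit or range.

### The arm

A 6-joint arm with a two-finger parallel gripper is mounted at the origin on the work surface. World frame = base frame: x ahead of the robot, y to its left, z up, the work surface at z = 0. Lengths are in m, angles in degrees, forces in N, time in s.
With the tool pointing down it reaches from about 0.3 to 0.75 m from the base axis. Payload 8.5 kg.
Tool frame: the origin (TCP) lies at the very end of the fingers, on their centre line; the grasp point (between the pads) lies env.pinch_z behind it (env.pinch_z is the distance from the TCP to the grasp point, in m); z points along the fingers, y is the line along which they close (so a half turn about z gives the same grasp; the last joint's range is limited). The gripper opens to 85 mm and grips with 20 to 120 N. Pads are 22 mm wide; open, the fingers measure 114 mm over their backs; the gripper's body (76 mm by 85 mm) begins 54 mm behind the grasp point. The pads swing forward as they close: fully open they stand 13 mm farther back than shut.
Start: joints at [-80.804, 21.807, 74.336, -0, 83.858, -12.336], TCP at [0.202, -0.512, 0.231] pointing down, gripper open.
Joint ranges: [-178.18, 178.18], [-50.72, 133.34], [12.68, 142.11], [-81.47, 261.47], [9.98, 163.14], [-165.26, 165.26]. Speed limits (degrees/s): [136.94, 136.94, 180, 180, 180, 180].

### API

Orientations are given as a 3x3 rotation matrix whose columns are the frame's x, y, z axes.
In Python, from rig import telemetry, get_image, env gives the robot as it stands. The module is installed in compiled form; this text tells all that it offers.
- The arm moves only by the tool apply_moves, never from a script. Its argument "series" is a list of rows, each a list of 7 numbers: the shift along the tool's x, y, z in mm, then the turn, a rotation vector about the tool's x, y, z in degrees, then the opening, from 0 (shut) to 1 (fully open). A call has 1 to 12 rows; each row shifts and turns the commanded pose from where the row before left it, along the tool's axes as they then stand; what a row does not reach is not made up. A row lasts 1/8 s, in which the tool goes at most 62.5 mm and 10.7 degrees, less where a joint would pass 70% of its speed; a pose out of reach is approached as far as the arm can. A call with a gripper value outside its range is refused whole. The fingers move at their own pace and stop on an object; "grip_force" is the grip in N (left out, the last holds). Time passes only in rows, so rows that do not move let the fingers close. It gives the time, the measured TCP pose, the force, the opening and the grip force at its end, in the units of the state.
- telemetry.observe(): the state, without advancing time (a new reading comes with each control period).
- get_image(name): name is "scene" or "top" or "wrist"; returns a dict with "frame" (480x640x3 uint8, red, green, blue), "z_map" (480x640 float32, m along the optical axis (not along the pixel's ray), 0 where there is no reading), "vertical_fov" (degrees; the focal length in pixels is half the picture's height over the tangent of half this angle, whatever the lens; pixels are square), "cx", "cy" (the principal point, pixels), "eye" and "attitude" of the camera in the world; the wrist camera has in their place "mount" (4x4, takes a point from camera to tool coordinates, whose origin is the TCP and whose axes are the flange's). Camera axes: x right, y up, looking along -z (the intrinsics and any distortion apply to the point x, -y, -z); pixel columns grow to the right and rows downward; lengths in m; the calibration is good to about 2 mm. A picture is of the moment at which its call begins: read the wrist's pose just before it.
- env.close_job(): hands the job in; it is judged then, once.
The state is a dict: "time_s": time; "q": joint angles; "qvel": joint speeds; "joint_efforts": joint torques, N m; "position": TCP position; "tool_rot": TCP orientation; "ft_force": force on the tool from outside, world axes, zero at the start; "wrist_torque": the same for the moment, N m; "grip_width": finger opening in m; "gripper_force": force on a finger pad.
Only numpy, scipy, OpenCV 4.12 (cv2) and the standard library are available. Lean on these libraries where they do the work, as an engineer would, in place of code of your own. Each camera call takes 0.05 s, during which the arm holds its last target. There are 200 camera calls.

## Working session

There is one attempt and no reset: what is moved stays moved. The work goes in short steps, Python scripts to look and compute and a tool call to move; the robot and the scene stay as the last step left them, time stands still between calls to the robot, and variables do not carry over. Pictures are saved under pics/ and viewed, at most 10 in all, crops included, and the job is handed in when it is done.

Besides the shell and the picture viewer there is one more tool, called as name(argument=value, ...) on one line, values as JSON. apply_moves: Moves the arm, as the interface text tells. Its arguments: {"type":"object","properties":{"series":{"type":"array"},"grip_force":{"type":"number"}},"required":["series"]}

```bash
mkdir -p pics
cat > h.py <<'E'
import numpy as np, cv2
from rig import telemetry, get_image, env
def world(im, u, v, z=None):
    f=240/np.tan(np.radians(im["vertical_fov"])/2)
    d=im["z_map"][int(v),int(u)]
    ray=np.array([(u-im["cx"])/f,-(v-im["cy"])/f,-1.])
    R=np.array(im["attitude"]);e=np.array(im["eye"])
    if z is not None: d=(z-e[2])/(R@ray)[2]
    return e+R@(ray*d)
E
python3 - <<'E'
from h import *
for n in ["top","scene"]:
    im=get_image(n); cv2.imwrite(f"pics/{n}.png",im["frame"][:,:,::-1]); np.save(n,im,allow_pickle=True)
    print({k:v for k,v in im.items() if k not in("frame","z_map")})
s=telemetry.observe();print(s); print(env.pinch_z)
E
```

```text
{'vertical_fov': 52.98108818730429, 'cx': 312.0584938717475, 'cy': 242.15918985151905, 'eye': array([ 0.42199567, -0.08491308,  0.99260743]), 'attitude': array([[ 0.09188962,  0.97463636, -0.20405945],
       [-0.9957678 ,  0.09028275, -0.01719043],
       [ 0.00166863,  0.20477545,  0.97880755]])}
{'vertical_fov': 46.359676113975794, 'cx': 319.6451377153326, 'cy': 239.87865076985636, 'eye': array([1.1482179 , 0.29748699, 1.13103076]), 'attitude': array([[-0.56442311, -0.70396263,  0.43111851],
       [ 0.8254824 , -0.47986645,  0.29716493],
       [-0.0023137 ,  0.5236075 ,  0.85195648]])}
{'time_s': 0.1, 'q': array([-8.08039759e+01,  2.18389332e+01,  7.43801488e+01, -2.93131441e-04,
        8.38572789e+01, -1.23350073e+01]), 'qvel': array([-0.04398517, -0.13628516, -0.0999743 ,  0.02312   ,  0.00459848,
       -0.02160188]), 'joint_efforts': array([ 4.17670584e-03, -4.49216080e+01, -2.31658369e+01, -1.67831595e-04,
        3.63126026e-03,  1.39448406e-05]), 'position': array([ 0.20181349, -0.51135469,  0.23075816]), 'tool_rot': array([[ 9.30218763e-01,  3.67005458e-01, -2.18011274e-04],
       [ 3.67005416e-01, -9.30217875e-01,  1.31480499e-03],
       [ 2.79742623e-04, -1.30306759e-03, -9.99999112e-01]]), 'ft_force': array([ 0.24166536, -0.74876129, -0.54224364]), 'wrist_torque': array([-0.01336426,  0.05255576,  0.01815277]), 'gripper_force': 0.0, 'grip_width': 0.0851097196323943}
0.0187
```

View pics/top.png

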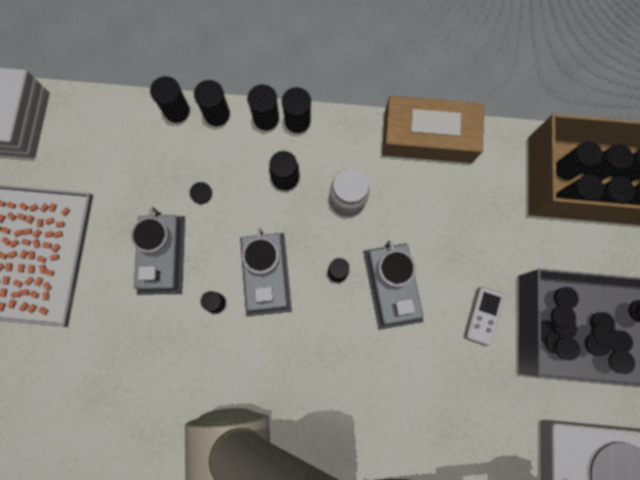

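View pics/scene.png

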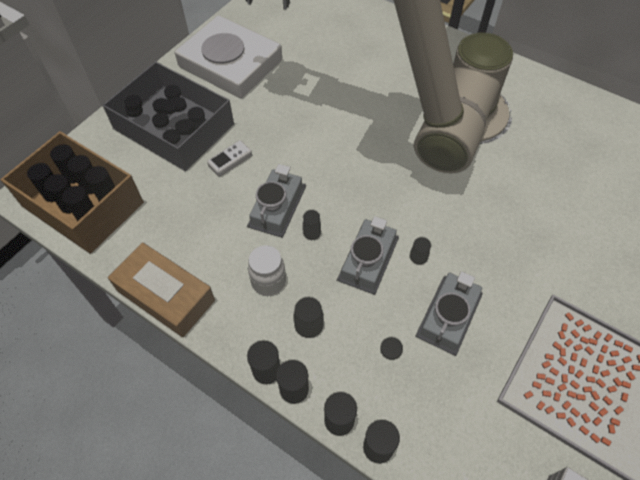

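The top view shows the seats at about (150,235), (261,255) and (397,268), and the tags at (148,272), (264,294) and (404,307). The scene view agrees: left, middle and right seats at (452,308), (367,250) and (270,195).

Run:
```python
from h import *
T=np.load("top.npy",allow_pickle=True).item();S=np.load("scene.npy",allow_pickle=True).item()
P={'left':((150,235),(148,272),(452,308),(465,282)),'mid':((261,255),(264,294),(367,250),(378,226)),'right':((397,268),(404,307),(271,195),(283,172))}
for k,(a,b,c,d) in P.items():
    for l,im,p in(('seatT',T,a),('tagT',T,b),('seatS',S,c),('tagS',S,d)):
        print(k,l,world(im,*p,z=.086).round(4),world(im,*p).round(4))
    A,B=world(T,*a,z=.086),world(T,*b,z=.086);print(np.linalg.norm(A-B),np.degrees(np.arctan2(*(A-B)[1::-1])))
for n,p in(('jar1',(212,301)),('jar2',(339,269))): print(n,world(T,*p).round(3))
```

```text
left seatT [0.5962 0.2435 0.086 ] [0.5961 0.2432 0.0868]
left tagT [0.5247 0.2357 0.086 ] [0.5246 0.2353 0.087 ]
left seatS [0.602  0.2474 0.086 ] [0.601  0.2473 0.0841]
left tagS [0.5336 0.2424 0.086 ] [0.5322 0.2423 0.0838]
0.07196730981790397 6.198090481597323
mid seatT [0.577  0.0259 0.086 ] [0.5778 0.0265 0.0813]
mid tagT [0.5035 0.0119 0.086 ] [0.5038 0.0122 0.0829]
mid seatS [0.5829 0.0322 0.086 ] [0.5828 0.0321 0.0858]
mid tagS [0.5165 0.0197 0.086 ] [0.5161 0.0195 0.0853]
0.07487061032278294 10.83596827001541
right seatT [ 0.5759 -0.2345  0.086 ] [ 0.5764 -0.235   0.0832]
right tagT [ 0.5034 -0.2517  0.086 ] [ 0.5032 -0.2512  0.0889]
right seatS [ 0.5824 -0.228   0.086 ] [ 0.5826 -0.2278  0.0864]
right tagS [ 0.5127 -0.245   0.086 ] [ 0.5103 -0.247   0.082 ]
0.07446511007590431 13.330916212663963
jar1 [0.483 0.113 0.057]
jar2 [ 0.566 -0.125  0.074]
```

apply_moves(series=[[45,-12,0,0,0,0,0],[45,-12,0,0,0,0,0],[45,-12,0,0,0,0,0],[45,-12,0,0,0,0,0],[45,-12,0,0,0,0,0],[45,-12,0,0,0,0,0],[45,-12,0,0,0,0,0],[45,-12,0,0,0,0,0],[45,-12,15,0,0,0,0],[45,-14,15,0,0,0,0],[0,0,0,0,0,0,0],[0,0,0,0,0,0,0]])

```text
time_s: 1.6
position: [0.5754, -0.2332, 0.2012]
tool_rot: [[0.93, 0.367, -0.001], [0.367, -0.93, -0.0], [-0.001, -0.0, -1.0]]
ft_force: [-0.4, -0.9, 0.6]
grip_width: -0.0
gripper_force: 0.0
```

```bash
cat >> h.py <<'E'
def goal(p):
    s=telemetry.observe();R=np.array(s["tool_rot"]);return (R.T@(np.array(p)-s["position"])*1000).round(1)
def wpt(im,s,u,v,z):
    f=240/np.tan(np.radians(im["vertical_fov"])/2);M=np.array(im["mount"]);R=np.array(s["tool_rot"])
    ray=R@M[:3,:3]@np.array([(u-im["cx"])/f,-(v-im["cy"])/f,-1.]);e=R@M[:3,3]+s["position"]
    return e+ray*(z-e[2])/ray[2]
def force(n=8):
    F=[]
    for i in range(n): get_image("wrist");s=telemetry.observe();F.append(s["ft_force"][2])
    print("t",s["time_s"],"z",s["position"],"Fz",np.mean(F).round(3),"+-",(np.std(F)/n**.5).round(3))
E
python3 - <<'E'
from h import *
s=telemetry.observe();print(s["time_s"],s["position"],s["tool_rot"],s["ft_force"],goal([.579,-.231,.12]))
im=get_image("wrist");cv2.imwrite("pics/w1.png",im["frame"][:,:,::-1]);np.save("w1",[im,s],allow_pickle=True)
print(im["mount"],im["vertical_fov"],im["cx"],im["cy"])
E
```

```text
1.6 [ 0.57536618 -0.23322997  0.20123306] [[ 9.30188557e-01  3.67081676e-01 -5.39943584e-04]
 [ 3.67081709e-01 -9.30188700e-01 -3.90222251e-05]
 [-5.16573764e-04 -1.61905386e-04 -9.99999853e-01]] [-0.43451212 -0.91110789  0.58297922] [ 4.2 -0.7 81.2]
[[-5.49830034e-04  9.48766591e-01  3.15977300e-01  8.11121847e-02]
 [ 9.99999303e-01  8.51682182e-04 -8.17204111e-04  1.38132345e-04]
 [-1.04444819e-03  3.15976631e-01 -9.48766398e-01 -1.42192278e-01]
 [ 0.00000000e+00  0.00000000e+00  0.00000000e+00  1.00000000e+00]] 68.91851729149619 313.9044888999279 240.74659917228732
```

View pics/w1.png

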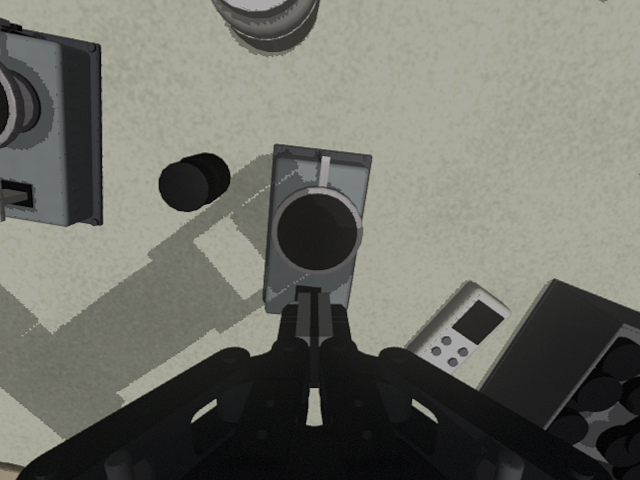

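The wrist view shows the right seat at about (318,231); its tag is hidden behind the fingers.

Run:
```python
from h import *
im,s=np.load("w1.npy",allow_pickle=True);p=wpt(im,s,317,231,.086);print(p,goal([p[0],p[1],.105]))
force(10)
```

```text
[ 0.57935681 -0.23458463  0.086     ] [ 3.6  2.3 96.6]
t 2.15 z [ 0.57559255 -0.23309806  0.20139234] Fz -0.173 +- 0.127
```

apply_moves(series=[[4,2,25,0,0,0,0],[0,0,35,0,0,0,0],[0,0,35,0,0,0,0],[0,0,10,0,0,0,0],[0,0,2,0,0,0,0],[0,0,0,0,0,0,0]])

```text
time_s: 2.9
position: [0.5807, -0.2337, 0.0956]
tool_rot: [[0.93, 0.367, 0.002], [0.367, -0.93, -0.001], [0.001, 0.002, -1.0]]
ft_force: [-0.1, -0.5, 0.3]
grip_width: -0.0002
gripper_force: 0.0
```

```bash
python3 -c "
from h import *
force(10)"
```

```text
t 3.4 z [ 0.58013768 -0.23337032  0.09440584] Fz 0.226 +- 0.154
```

apply_moves(series=[[0,0,5,0,0,0,0],[0,0,5,0,0,0,0],[0,0,4,0,0,0,0],[0,0,4,0,0,0,0],[0,0,4,0,0,0,0],[0,0,0,0,0,0,0]])

```text
time_s: 4.15
position: [0.5801, -0.2334, 0.0724]
tool_rot: [[0.93, 0.367, 0.0], [0.367, -0.93, -0.0], [0.0, 0.0, -1.0]]
ft_force: [-2.0, 0.6, 5.5]
grip_width: -0.0003
gripper_force: 2.8
```

```bash
python3 -c "
from h import *
force(10)"
```

```text
t 4.65 z [ 0.58014903 -0.23336138  0.07265037] Fz 5.707 +- 0.147
```

Right seat: about 0.4 N/mm. Next, the middle.

apply_moves(series=[[0,0,-20,0,0,0,0],[0,0,-40,0,0,0,0],[16,-41,0,0,0,0,0],[16,-41,0,0,0,0,0],[16,-41,0,0,0,0,0],[16,-41,0,0,0,0,0],[16,-40,0,0,0,0,0],[16,-40,0,0,0,0,0],[0,0,20,0,0,0,0],[0,0,16,0,0,0,0],[0,0,2,0,0,0,0],[0,0,0,0,0,0,0]])

```text
time_s: 6.15
position: [0.5801, 0.0287, 0.0946]
tool_rot: [[0.93, 0.367, 0.0], [0.367, -0.93, -0.0], [0.0, 0.0, -1.0]]
ft_force: [0.3, 0.2, -0.2]
grip_width: 0.0002
gripper_force: 0.0
```

Run:
```python
from h import *
force(10)
s=telemetry.observe();im=get_image("wrist");cv2.imwrite("pics/w2.png",im["frame"][:,:,::-1]);np.save("w2",[im,s],allow_pickle=True)
im=get_image("scene");cv2.imwrite("pics/s2.png",cv2.resize(im["frame"][80:360,180:500,::-1],None,fx=2,fy=2))
```

```text
t 6.65 z [0.57990153 0.02883485 0.09441153] Fz 0.066 +- 0.179
```

View pics/s2.png

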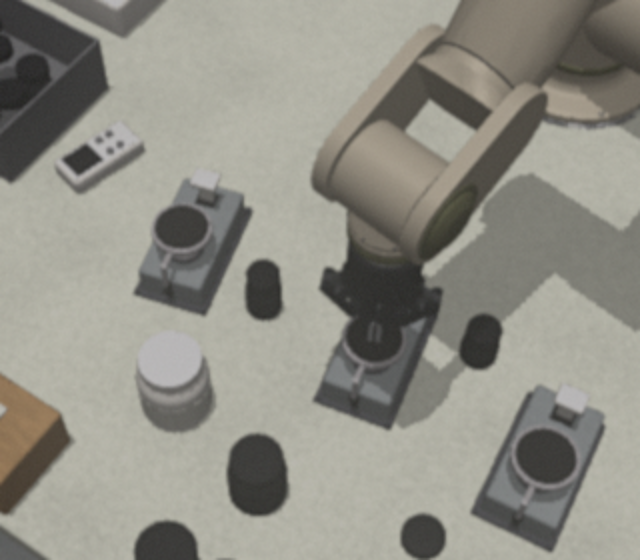

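The fingertips hover over the middle seat, at about (375,340) in this crop, and the jars have not moved.

apply_moves(series=[[0,0,5,0,0,0,0],[0,0,5,0,0,0,0],[0,0,4,0,0,0,0],[0,0,4,0,0,0,0],[0,0,4,0,0,0,0],[0,0,0,0,0,0,0]])

```text
time_s: 7.5
position: [0.5799, 0.0289, 0.0729]
tool_rot: [[0.93, 0.367, 0.001], [0.367, -0.93, -0.0], [0.0, 0.0, -1.0]]
ft_force: [-3.3, -0.2, 8.7]
grip_width: -0.0002
gripper_force: 4.7
```

```bash
python3 -c "
from h import *
force(10)"
```

```text
t 8.0 z [0.57991982 0.02886811 0.07309613] Fz 9.321 +- 0.15
```

apply_moves(series=[[0,0,-20,0,0,0,0],[0,0,-40,0,0,0,0],[15,-33,0,0,0,0,0],[16,-33,0,0,0,0,0],[16,-33,0,0,0,0,0],[16,-33,0,0,0,0,0],[17,-31,0,0,0,0,0],[16,-30,0,0,0,0,0],[0,0,20,0,0,0,0],[0,0,16,0,0,0,0],[0,0,2,0,0,0,0],[0,0,0,0,0,0,0]])

```text
time_s: 9.5
position: [0.5986, 0.2432, 0.0946]
tool_rot: [[0.93, 0.366, 0.0], [0.366, -0.93, 0.0], [0.0, 0.0, -1.0]]
ft_force: [-0.2, 0.4, -0.4]
grip_width: 0.0001
gripper_force: 0.0
```

```bash
python3 -c "
from h import *
force(10);print(goal([.599,.245,.0945]))"
```

```text
t 10.0 z [0.59836439 0.24362765 0.09443823] Fz 0.2 +- 0.155
[ 1.1 -1.  -0.1]
```

apply_moves(series=[[0,0,5,0,0,0,0],[0,0,5,0,0,0,0],[0,0,4,0,0,0,0],[0,0,4,0,0,0,0],[0,0,4,0,0,0,0],[0,0,0,0,0,0,0]])

```text
time_s: 10.75
position: [0.5983, 0.2436, 0.0721]
tool_rot: [[0.93, 0.367, -0.0], [0.367, -0.93, 0.0], [-0.0, -0.0, -1.0]]
ft_force: [-0.4, -0.3, 2.6]
grip_width: 0.0
gripper_force: 1.2
```

```bash
python3 -c "
from h import *
force(10)"
```

```text
t 11.25 z [0.59836142 0.24360944 0.07239185] Fz 2.421 +- 0.136
```

Left is the softest (2.2 N against 5.5 N and 9.3 N at the same depth). I'll back off and look at its tag.

apply_moves(series=[[0,0,-20,0,0,0,0],[0,0,-40,0,0,0,0],[0,0,-40,0,0,0,0],[-35,-14,0,0,0,0,0],[-35,-14,0,0,0,0,0],[-35,-14,0,0,0,0,0],[-35,-14,0,0,0,0,0],[0,0,0,0,0,0,0],[0,0,0,0,0,0,0]])

```text
time_s: 12.38
position: [0.4484, 0.2444, 0.1724]
tool_rot: [[0.93, 0.367, 0.001], [0.367, -0.93, 0.0], [0.001, 0.0, -1.0]]
ft_force: [-0.2, -0.5, 0.0]
grip_width: -0.0002
gripper_force: 0.0
```

Run:
```python
from h import *
s=telemetry.observe();im=get_image("wrist");cv2.imwrite("pics/w3.png",im["frame"][:,:,::-1]);np.save("w3",[im,s],allow_pickle=True);print(s["position"])
```

```text
[0.44840259 0.24438704 0.17243658]
```

View pics/w3.png

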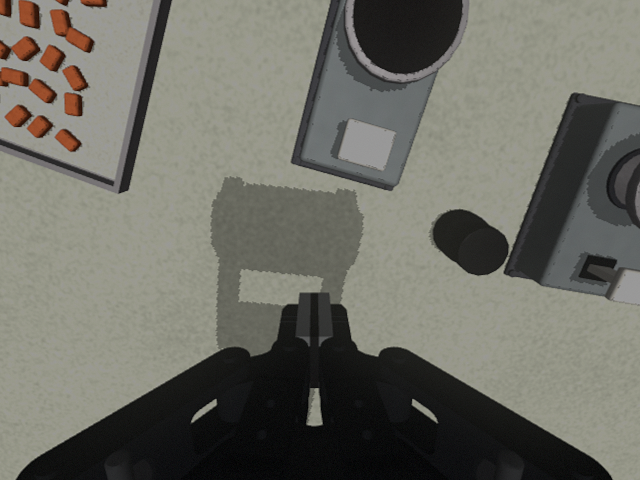

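The left tag's top is at about (367,144), with its seat at (407,20).

Run:
```python
from h import *
im,s=np.load("w3.npy",allow_pickle=True);p=wpt(im,s,367,144,.086);print(p,wpt(im,s,407,20,.086),goal([p[0],p[1],.095]))
```

```text
[0.52536355 0.23830269 0.086     ] [0.59596572 0.24511486 0.086     ] [69.1 33.7 77.3]
```

apply_moves(series=[[34,17,0,0,0,0,0],[33,17,0,0,0,0,0],[0,0,35,0,0,0,0],[0,0,35,0,0,0,0],[0,0,7,0,0,0,0],[0,0,0,0,0,0,0]])

```text
time_s: 13.18
position: [0.5231, 0.2373, 0.0957]
tool_rot: [[0.93, 0.367, 0.0], [0.367, -0.93, 0.0], [0.0, 0.0, -1.0]]
ft_force: [0.1, 0.9, 0.8]
grip_width: 0.0001
gripper_force: 0.0
```

```bash
python3 -c "
from h import *
print(goal([.5245,.238,.067]),telemetry.observe()['position'])"
```

```text
[ 1.6 -0.1 28.7] [0.52309227 0.23728776 0.09568011]
```

apply_moves(series=[[0,0,5,0,0,0,0],[0,0,5,0,0,0,0],[0,0,5,0,0,0,0],[0,0,5,0,0,0,0],[0,0,4,0,0,0,0],[0,0,3,0,0,0,0],[0,0,0,0,0,0,0],[0,0,0,0,0,0,0]])

```text
time_s: 14.18
position: [0.5218, 0.2372, 0.068]
tool_rot: [[0.93, 0.367, -0.002], [0.367, -0.93, -0.0], [-0.002, -0.0, -1.0]]
ft_force: [0.2, -0.1, 0.8]
grip_width: 0.0001
gripper_force: 0.2
```

apply_moves(series=[[0,0,1,0,0,0,0],[0,0,1,0,0,0,0],[0,0,0,0,0,0,0],[0,0,0,0,0,0,0]])

```text
time_s: 14.68
position: [0.5219, 0.2372, 0.0672]
tool_rot: [[0.93, 0.367, -0.0], [0.367, -0.93, -0.0], [-0.0, 0.0, -1.0]]
ft_force: [-3.5, -1.4, 10.9]
grip_width: -0.0002
gripper_force: 5.3
```

apply_moves(series=[[0,0,-20,0,0,0,0],[0,0,-40,0,0,0,0],[0,0,-45,0,0,0,0],[-35,-17,0,0,0,0,0],[-35,-17,0,0,0,0,0],[0,0,0,0,0,0,0],[0,0,0,0,0,0,0]])

```text
time_s: 15.55
position: [0.4452, 0.2432, 0.1713]
tool_rot: [[0.93, 0.367, 0.0], [0.367, -0.93, -0.0], [0.0, 0.0, -1.0]]
ft_force: [-0.5, -0.1, 0.2]
grip_width: -0.0
gripper_force: 0.0
```

Run:
```python
from h import *
im=get_image("wrist");cv2.imwrite("pics/w4.png",im["frame"][:,:,::-1])
im=get_image("top");print(world(im,148,273))
for p in [(146,270),(150,275),(264,294),(404,307)]:print(world(im,*p))
```

```text
[0.5250022  0.24243853 0.06604757]
[0.53060862 0.24772592 0.06471736]
[0.52136288 0.23752447 0.06727804]
[0.50353738 0.01192467 0.08535128]
[ 0.50340963 -0.25164703  0.08627333]
```

View pics/w4.png

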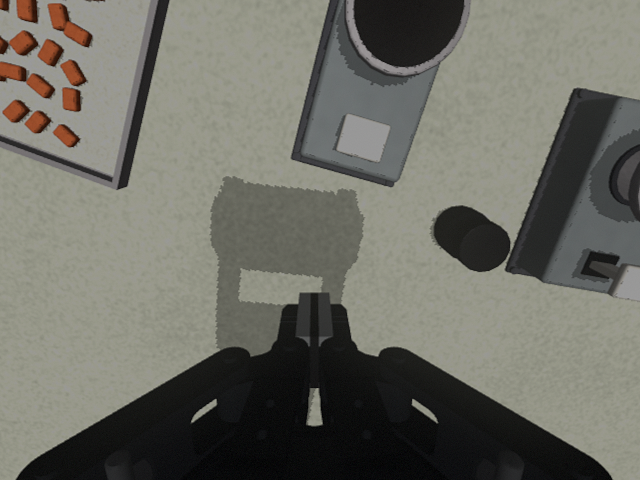

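The left tag at (363,138) is down: its top is at about 66 mm, and the force rose to 11 N on the stop. The other two tags are still at about 86 mm, and the arm is clear.

```bash
python3 -c "
from h import *
print(env.close_job())"
```

```text
the job is handed in; nothing more can be done
None
```

The left seat is the softest (about 2.2 N at 13–14 mm, against 5.5 N right and 9.3 N middle), so I pushed its tag fully down and left the other two up; the job is handed in, but no verdict came back.

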